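# Bleed-hold the bayonet lid on a clamped filter pot

### The arm

A 6-joint arm with a two-finger parallel gripper is mounted at the origin on the work surface. World frame = base frame: x ahead of the robot, y to its left, z up, the work surface at z = 0. Lengths are in mm, angles in degrees, forces in N, time in s.
With the tool pointing down it reaches from about 350 to 850 mm from the base axis. Payload 8.1 kg.
Tool frame: the origin (TCP) lies at the very end of the fingers, on their centre line; the grasp point (between the pads) lies 19 mm behind it; z points along the fingers, y is the direction in which the jaws open and shut (so a half turn about z gives the same grasp; the last joint's range is limited). The gripper opens to 85 mm and grips with 20 to 120 N. Pads are 22 mm wide; open, the fingers measure 114 mm over their backs; the gripper's body (76 mm by 85 mm) begins 54 mm behind the grasp point. The pads swing forward as they close: fully open they stand 13 mm farther back than shut.
Start: joints at [65.695, 7.471, 85.268, -0, 87.261, -4.893], TCP at [199.392, 565.905, 231.292] pointing down, gripper open.
Joint ranges: [-169.43, 169.43], [-51.17, 129.36], [1.28, 143.12], [-76.62, 256.62], [0, 156.53], [-152.29, 152.29]. Speed limits (degrees/s): [136.94, 136.94, 159.86, 180, 180, 180].

### API

Orientations are given as [roll, pitch, yaw] about the fixed x, y, z axes, in that order (R = Rz(yaw) Ry(pitch) Rx(roll)).
In Python, from bench import sensors, viewer, job gives the robot as it stands.
- The arm moves only by the shell command python3 -m pendant 'ROWS' [FORCE]. ROWS is JSON, one flat list of numbers, 5 for each row, row after row: the shift along the world's x, y, z in mm, then the turn about the world's z in rad, then the finger opening in mm, from 0 to 85.4. In form: [x, y, z, twist, hand, x, y, z, twist, hand, ...]. A call has 1 to 12 rows; each row shifts and turns the pose as measured when the row begins; what a row does not reach is not made up. A row lasts 1/12 s, in which the tool goes at most 41.7 mm and 7.16 degrees, less where a joint would pass 70% of its speed; a pose out of reach is approached as far as the arm can. A call with a gripper value outside its range is refused whole. The fingers move at their own pace and stop on an object; FORCE is the grip in N (left out, the last holds). Time passes only in rows, so rows that do not move let the fingers close. It gives the time, the measured TCP pose, the force and the opening at its end, in the units of the state.
- sensors.sense(): the state, without advancing time (a new reading comes with each control period).
- viewer.snapshot(name): name is "scene" or "side" or "wrist"; returns a dict with "frame" (480x640x3 uint8, blue, green, red), "z_map" (480x640 float32, mm along the optical axis (not along the pixel's ray), 0 where there is no reading), "fx", "fy", "cx", "cy" (pixels), "view" (4x4, takes a point from world to camera coordinates). Camera axes: x right, y down, z forward; pixel columns grow to the right and rows downward; lengths in mm; the calibration is good to about 2 mm. A picture is of the moment at which its call begins.
- job.hand_in(): hands the job in, once; it reports no verdict.
The state is a dict: "time": time; "joint_pos": joint angles; "qd": joint speeds; "joint_efforts": joint torques, N m; "tool_pos": TCP position; "tcp_rot": TCP orientation; "ft_force": force on the tool from outside, world axes, zero at the start; "wrist_torque": the same for the moment, N m; "finger_gap": finger opening in mm.
Only numpy, scipy, OpenCV 4.12 (cv2) and the standard library are available. Lean on these libraries where they do the work, as an engineer would, in place of code of your own. Each camera call takes 0.05 s, during which the arm holds its last target.

### The job

Clamp the round filter pot by swinging the cam lever of the fixture all the way round to its locked stop. Then pick up the loose bayonet lid by its grip bar, lower it fully home into the pot with its lugs through the two gaps in the rim, and twist it clockwise against the return spring to the half-turn (bleed) position, where the grip bar points at the two upright fins on the rim, never on into the lock click. Finish while still gripping the lid and holding it there (it springs back if let go), with the lever locked, the pot in its nest and the carton, jar and bearing left alone.

Things in the scene. Friction and masses are not known exactly. Their poses are not given: they have to be found in the camera images.
- fixture: dark steel clamping fixture bolted down: plate 170 (x) x 290 (y) x 15 mm; origin: centre of its underside, on the bench. Toward -y a V nest of two blocks (top 60 mm over the bench) where the pot stands (pot centre x 0, y -60 mm, within 1.5 mm); toward +y a sliding jaw (top 48 mm) and the cam lever that drives it.
- cam (a joint): cam lever angle about its upright pivot, rad, growing anticlockwise from above. 0 = open, lever along the fixture's +y; 1.57 = locked stop, lever along the fixture's -x. Starts at 0 to 0.3. It drives the jaw about 10 mm, pressing the pot into the V, and stays where left. About 3 N at the knob moves it freely, up to about 10 N while it squeezes the pot.
- cam_knob (a point): centre of the top face of the lever's black upright knob: 20 mm diameter, from 50 to 88 mm above the bench, 105 mm from the pivot. The flat lever bar below it is 18 mm wide, its top 52 mm above the bench.
- cam_pivot (a point): point on the lever's upright pivot axis (fixture x 0, y +90 mm), 88 mm above the bench; the hub there ends 54 mm above the bench.
- pot: round grey filter pot, 0.6 kg, 116 mm diameter, 103 mm high, loose on the fixture's 15 mm plate. Origin: centre of its underside, z up. Its grey plastic rim has two gaps, at the pot's +x and -x. Its yaw to the fixture varies by 0.3 rad; clamping may shift it up to 3 mm. A half turn makes it the same.
- pot_mouth (a point): centre of the rim's top plane, 103 mm above the pot's origin. Rim lip 7.5 mm thick, opening 84 mm diameter; each gap about 18 mm wide, out to 50 mm from the axis. Below it the channel, also to 50 mm; its floor, a sprung disc, lies 18 mm below this point. The lid's underside rests on that floor when fully home, its plug standing 6 mm above the rim.
- half_mark (a point): foot of one of the two upright fins on the rim (10 mm radial, 4 wide, 7 high; 53 mm from the axis, opposite each other) that mark the half-turn: 0.70 rad clockwise from the gaps. The lid turns only clockwise from the gaps; after about 0.1 rad of play a spring resists, 0.05 rising to 0.08 N m at the half-turn, and turns it back if let go.
- lock_mark (a point): one of the two low round buttons (8 mm diameter, 3 mm high) on the rim that mark the lock, 1.40 rad clockwise from the gaps. Hidden sprung balls start to resist the lugs at about 0.9 rad: turning on over them (over 0.2 N m) is the click.
- lid: aluminium bayonet lid, 0.25 kg, lying upright on the bench. Origin: centre of its underside; z up. Round plug 80 mm diameter, 24 mm high; two lugs at +x and -x at its foot, 12 mm wide, 7 mm high, reaching to 47.5 mm from the axis; on top an upright grip bar along x, 72 mm long, 14 mm thick (along y), from 24 to 60 mm above the origin. A half turn about z makes it the same.
- carton: bystander: closed cardboard carton 110 x 80 x 60 mm; origin: centre of its underside.
- jar: bystander: jar 60 mm diameter, 90 mm high; origin: centre of its underside.
- bearing: bystander: ball bearing 80 mm diameter, 16 mm high, lying flat; origin: centre of its underside.
There are look-alikes about, which are no part of the job. Leave any red or yellow look-alike of the lid alone.

How it is judged (in metres and radians):
On the way, in this order (a step that is already met when the one before it is completed fails the run):
1. the cam lever is swung to its locked stop (value of joint cam above 1.42 rad), for 0.2 s.
2. the lid is fully home in the pot (z of lid in the frame of pot below 0.0885 m and horizontal distance between lid and pot below 0.006 m), for 0.1 s.
3. the lid, home, is twisted to the half-turn and gripped there (z of lid in the frame of pot below 0.09 m and angle between the x axis of lid and the x axis of pot, either way round between 0.54 and 0.86 rad and contact force between the fingers and lid above 3 N), for 0.2 s.
At the end, for the whole second after the job is handed in: Lever within 0.15 rad of its locked stop; lid home under the rim (origin 82 to 90 mm above the pot's, 6 mm from its axis, tilt under 0.08 rad), turned 0.54 to 0.86 rad clockwise from the gaps, under 0.5 rad/s, gripped with over 3 N; pot upright (0.06 rad), within 15 mm of its start (all of step 3 and value of joint cam above 1.42 rad and z of lid in the frame of pot above 0.082 m and horizontal distance between lid and pot below 0.006 m and angular speed of lid below 0.5 rad/s and distance of pot from where it was at the start of the episode below 0.015 m and angle between pot's own z axis and vertical below 0.06 rad and angle between lid's own z axis and vertical below 0.08 rad); the arm keeps its last pose, push and grip.
It fails at once if the lid is twisted on into the lock click (z of lid in the frame of pot below 0.09 m and horizontal distance between lid and pot below 0.01 m and angle between the x axis of lid and the x axis of pot, either way round above 1.05 rad).
It fails at once if the pot is tipped or lifted out of the nest (angle between pot's own z axis and vertical above 0.25 rad or distance of pot from where it was at the start of the episode above 0.03 m).
It fails at once if a bystander is disturbed (distance of any of carton, jar, bearing from where it was at the start of the episode above 0.03 m).
It also fails if it takes over 72 s, if anything falls off the work surface, if the arm or the gripper's body presses on something with over 40 N, if the wrist force passes 120 N, or if a joint passes its speed limit or range.

## Working session

There is one attempt and no reset: what is moved stays moved. The work goes in short steps, Python scripts to look and compute and a shell command to move; the robot and the scene stay as the last step left them, time stands still between calls to the robot, and variables do not carry over. Pictures are saved under pics/ and viewed, and the job is handed in when it is done.

```bash
mkdir -p pics; ls
python3 - <<'E'
from bench import sensors, viewer
import cv2
print(sensors.sense())
for n in("scene","side","wrist"):
    s=viewer.snapshot(n); cv2.imwrite(f"pics/{n}0.png",s["frame"]); print(n,s["fx"],s["cx"],s["cy"],s["view"].round(3).tolist())
E
```

```text
pics
{'time': 0.0, 'joint_pos': array([ 6.56955778e+01,  7.51727157e+00,  8.53304335e+01, -1.58533176e-03,
        8.72611184e+01, -4.89238738e+00]), 'qd': array([ 0.00589078, -0.01703672,  0.03175825,  0.06706043, -0.08327727,
       -0.11759483]), 'joint_efforts': array([ 3.76966535e-03, -5.69405401e+01, -5.00561321e+01,  1.18835578e-04,
        1.46433769e-02, -1.99956480e-05]), 'tool_pos': array([199.16629936, 565.38644002, 230.21081563]), 'tcp_rot': array([-1.79891438e+02, -7.70334938e-03,  1.60588035e+02]), 'ft_force': array([-0.27143235, -1.0193611 , -1.19575891]), 'wrist_torque': array([ 0.00718693,  0.04384135, -0.00022372]), 'finger_gap': 85.24764818117374}
scene 435.3438286745082 314.4653505330876 243.2934844839888 [[-0.089, 0.996, -0.004, 132.139], [0.717, 0.061, -0.694, -329.74], [-0.691, -0.065, -0.72, 1474.224], [0.0, 0.0, 0.0, 1.0]]
side 538.1608708926951 324.3950806725436 237.40720090850633 [[0.946, -0.324, 0.002, -569.244], [-0.213, -0.628, -0.749, 137.641], [0.244, 0.708, -0.663, 1274.73], [0.0, 0.0, 0.0, 1.0]]
wrist 342.20451769568547 323.9839694456225 239.23105680876455 [[0.333, 0.943, -0.002, -598.925], [0.898, -0.317, 0.304, -38.533], [0.286, -0.103, -0.953, 381.791], [0.0, 0.0, 0.0, 1.0]]
```

View pics/scene0.png

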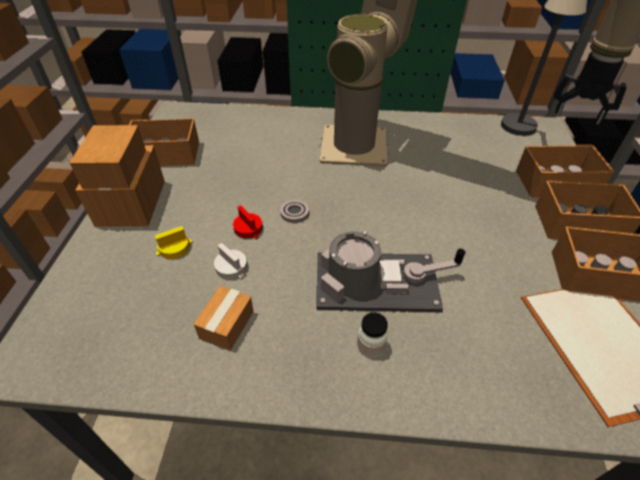

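View pics/side0.png

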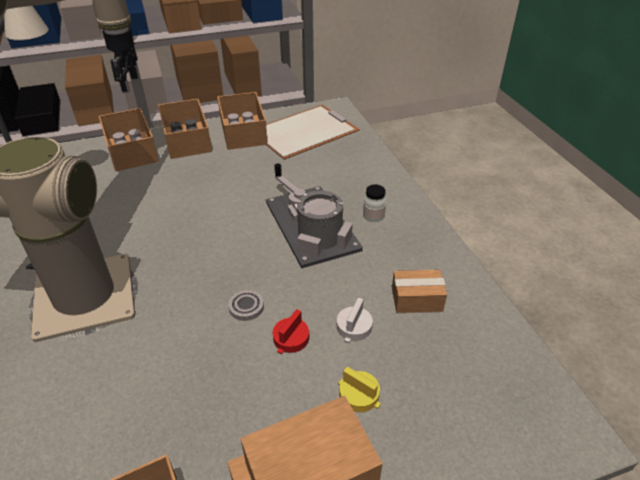

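View pics/wrist0.png

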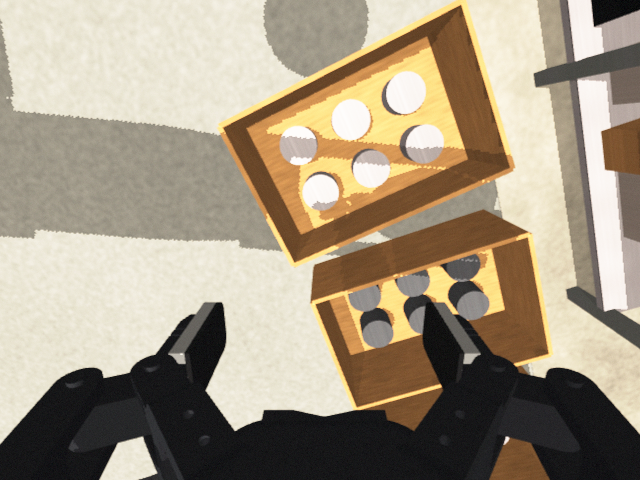

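The scene view shows the fixture around (380,280), with the knob at (460,256) and the pot rim at (355,250). The aluminium lid is at (230,262), the bearing at (294,211), the jar at (373,330) and the carton at (224,317). Next I'll measure with the depth maps.

```bash
cat > h.py <<'E'
import numpy as np, cv2
from bench import sensors, viewer
def cloud(s):
    z=s["z_map"].astype(float); v,u=np.mgrid[:480,:640]
    P=np.stack([(u-s["cx"])/s["fx"]*z,(v-s["cy"])/s["fy"]*z,z,np.ones_like(z)],-1)
    W=P@np.linalg.inv(s["view"]).T
    W=W[...,:3].copy(); W[z<=0]=np.nan
    return W
def proj(s,p):
    p=np.atleast_2d(p); c=np.c_[p,np.ones(len(p))]@s["view"].T
    return np.c_[c[:,0]/c[:,2]*s["fx"]+s["cx"],c[:,1]/c[:,2]*s["fy"]+s["cy"]]
def shot(n,f=None):
    s=viewer.snapshot(n)
    if f: cv2.imwrite(f"pics/{f}.png",s["frame"])
    return s,cloud(s)
E
python3 - <<'E'
from h import *
for n,pts in (("scene",dict(knob=(460,256),rim=(355,236),lid=(230,262),bar=(230,256),jar=(373,322),cart=(224,310),bear=(294,209),hub=(413,270),red=(247,222),yel=(172,240))),("side",dict(knob=(278,170),pot=(320,207),lid=(355,325),jar=(375,190),cart=(420,285),bear=(246,305)))):
    s,W=shot(n); 
    for k,(u,v) in pts.items(): print(n,k,W[v,u].round(1), s["frame"][v,u])
    for a,ext in (("fix",1),):
        pass
    f=s["frame"] ; r=(slice(200,360),slice(140,500)) if n=="scene" else (slice(150,430),slice(220,460))
    big=cv2.resize(f[230:320,310:480] if n=="scene" else f[155:270,255:370],None,fx=4.5,fy=4.5,interpolation=2)
    cv2.imwrite(f"pics/crop_{n}.png",big)
    big=cv2.resize(f[235:285,200:265] if n=="scene" else f[290:350,325:385],None,fx=8,fy=8,interpolation=2)
    cv2.imwrite(f"pics/croplid_{n}.png",big)
E
```

```text
scene knob [557.5 257.7  80.9] [7 8 9]
scene rim [551.5  11.1 119.8] [66 71 78]
scene lid [ 583.  -287.7   35.8] [78 86 95]
scene bar [ 584.8 -283.8   59.9] [178 193 208]
scene jar [766.5  54.   93.9] [22 22 24]
scene cart [ 742.2 -260.8   62.6] [189 217 227]
scene bear [ 344.9 -160.4    7.8] [76 80 84]
scene hub [585.2 152.   52.5] [155 168 187]
scene red [ 443.4 -272.8   40.2] [ 3  4 88]
scene yel [ 522.5 -452.4   36.8] [  0  79 108]
side knob [547.2 250.3  75.2] [12 11 12]
side pot [597.3  22.7  98.4] [145 150 164]
side lid [ 568.8 -304.2   19.5] [151 158 170]
side jar [763.4  55.1  90. ] [24 23 25]
side cart [ 736.2 -275.1   61.2] [140 157 179]
side bear [ 356.  -156.5    4.5] [82 82 86]
```

View pics/crop_scene.png

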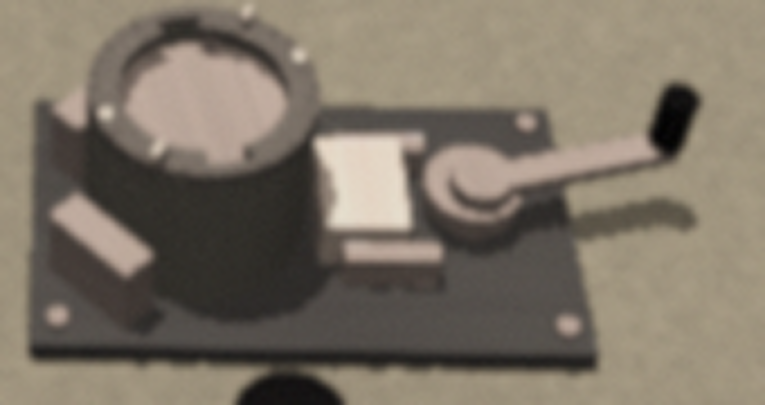

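View pics/crop_side.png

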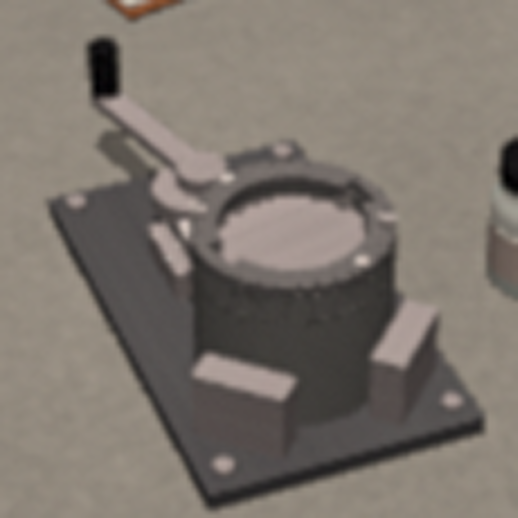

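View pics/croplid_side.png

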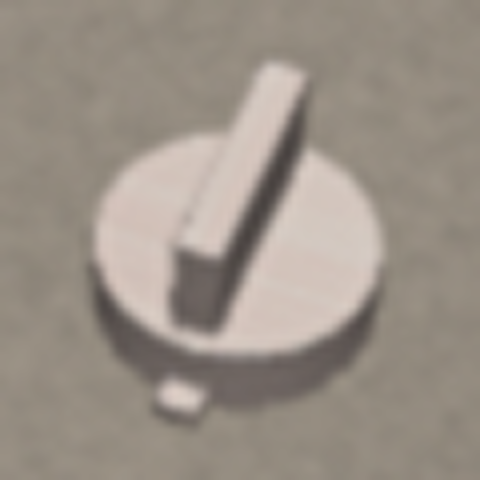

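Run:
```python
from h import *
from scipy.optimize import least_squares
C=[]
for n in("scene","side"):
    s,W=shot(n)
    x,y,z=W[...,0],W[...,1],W[...,2]
    # fixture plate
    m=(abs(z-15)<4)&(x>440)&(x<720)&(y>-90)&(y<240)
    m2=m&(s["frame"].max(-1)<90)
    P=W[m2]; r=cv2.minAreaRect(P[:,:2].astype(np.float32)); print(n,"plate",r,len(P))
    m=(x>530)&(x<650)&(y>160)&(y<300)&(z>65)&(z<100); print(" knob mean",np.nanmean(W[m],0),m.sum(), "top",np.nanmean(W[m&(z>84)],0))
    m=(x>500)&(x<720)&(y>-80)&(y<110)&(z>113)&(z<123); P=W[m]
    f=least_squares(lambda p:np.hypot(P[:,0]-p[0],P[:,1]-p[1])-50,[600,20],loss='soft_l1').x; print(" rim",f,len(P),P.mean(0))
    m=(x>500)&(x<660)&(y>-370)&(y<-220)&(z>8); P=W[m]
    t=P[P[:,2]>54]; print(" bar",t.mean(0),cv2.minAreaRect(t[:,:2].astype(np.float32)),len(t))
    t=P[(P[:,2]>20)&(P[:,2]<27)]; f=least_squares(lambda p:np.maximum(np.hypot(t[:,0]-p[0],t[:,1]-p[1])-40,0),t.mean(0)[:2]).x;print(" plug",f,t.mean(0),len(t))
```

```text
scene plate ((591.6829833984375, 71.34280395507812), (170.85511779785156, 286.8855895996094), 3.2708160877227783) 2628
 knob mean [552.8280765  257.81613289  81.06610465] 101 top [550.23816682 259.10803323  87.3805446 ]
 rim [595.47280538  11.38488451] 825 [596.81974239  11.5696406  118.1974799 ]
 bar [ 573.63082432 -291.63542613   59.93804967] ((571.0933227539062, -292.8427734375), (75.34379577636719, 14.80704402923584), 48.40767288208008) 149
 plug [ 571.67754581 -292.43537583] [ 578.78313911 -292.34159424   24.41831991] 399
side plate ((586.060546875, 67.09964752197266), (168.24530029296875, 292.2483825683594), 3.932563304901123) 1385
 knob mean [547.22934982 253.68901067  79.67372667] 69 top [547.63767543 256.19898378  87.92399421]
 rim [591.9356237    8.13527778] 567 [590.43445302   6.90649829 117.60652207]
 bar [ 569.617183   -296.5058525    59.31667035] ((570.8426513671875, -294.1269836425781), (75.60594940185547, 14.312037467956543), 48.86812210083008) 184
 plug [ 571.03691336 -294.23102349] [ 571.14471479 -298.5928967    23.73648161] 552
```

```bash
python3 -m pendant '[29,-26,0,-0.09,60,29,-26,0,-0.09,60,29,-26,0,-0.09,60,29,-26,0,-0.09,60,29,-26,0,-0.09,60,29,-26,0,-0.09,60,29,-26,0,-0.09,60,29,-26,0,-0.09,60,29,-26,0,-0.09,60,29,-26,0,-0.09,60,29,-26,0,0,60,29,-26,0,0,60]' 30
python3 - <<'E'
from h import *
s,W=shot("wrist","w1")
a=sensors.sense(); print(a['tool_pos'],a['tcp_rot'],a['joint_pos'])
E
```

```text
time: 1.35
tool_pos: [552.6, 243.1, 231.9]
tcp_rot: [179.8, -0.2, 107.2]
ft_force: [1.2, 0.8, 0.2]
finger_gap: 59.7
[557.29302595 237.30290193 231.65421195] [1.79683642e+02 1.79724496e-02 1.06961778e+02] [ 1.82311447e+01  8.03444797e+00  8.46163784e+01 -2.50094703e-02
  8.70332917e+01  1.27054285e+00]
```

View pics/w1.png

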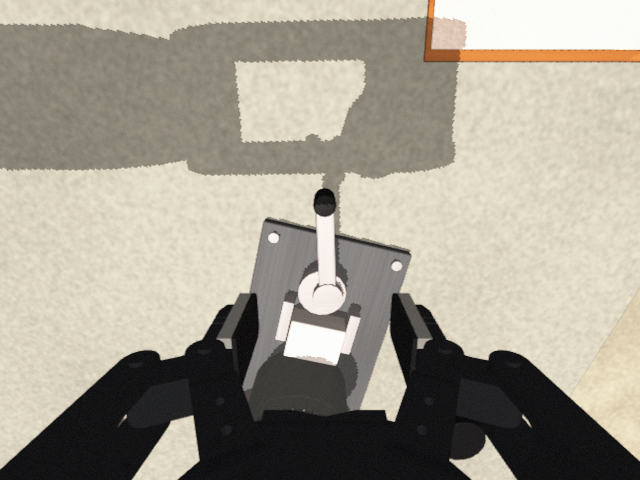

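Wrist view: the knob top is at (324,195), the lever runs down to the hub at (322,293), and the jaws are nearly perpendicular to the lever.

Run:
```python
from h import *
s,W=shot("wrist")
x,y,z=W[...,0],W[...,1],W[...,2]
m=(z>84)&(z<93)&(x>500)&(x<620)&(y>200)&(y<300);t=W[m]
print("knob",t.mean(0),cv2.minEnclosingCircle(t[:,:2].astype(np.float32)),m.sum())
m=(abs(z-53)<2.5)&(x>500)&(x<640)&(y>130)&(y<250);t=W[m];print("lever",cv2.minAreaRect(t[:,:2].astype(np.float32)))
m=(abs(z-15)<3)&(x>490)&(x<690)&(y>60)&(y<280)&(s["frame"].max(-1)<140);t=W[m];print("plate",cv2.minAreaRect(t[:,:2].astype(np.float32)),m.sum())
print(sensors.sense()['tool_pos'])
```

```text
knob [546.82589892 259.89889854  89.21589476] ((546.9468994140625, 259.4942932128906), 9.876924514770508) 420
lever ((571.3432006835938, 196.75918579101562), (30.889949798583984, 106.94528198242188), 14.382121086120605)
plate ((582.7213134765625, 135.44248962402344), (168.95346069335938, 159.96670532226562), 3.4309041500091553) 8086
[554.98121821 239.85895938 231.44734492]
```

```bash
python3 -m pendant '[-8,19,-20,0,60,0,0,-30,0,60,0,0,-30,0,60,0,0,-20,0,60,0,0,0,0,60]'
python3 - <<'E'
from h import *
s,W=shot("wrist","w2")
x,y,z=W[...,0],W[...,1],W[...,2]
m=(z>84)&(z<93)&(x>500)&(x<620)&(y>200)&(y<300);t=W[m]
print("knob",t.mean(0),cv2.minEnclosingCircle(t[:,:2].astype(np.float32)),m.sum())
print(sensors.sense()['tool_pos'])
E
```

```text
time: 1.87
tool_pos: [549.6, 258.0, 131.1]
tcp_rot: [179.4, -0.2, 106.6]
ft_force: [-1.6, -0.5, -1.0]
finger_gap: 60.0
knob [546.77974331 260.55429856  89.01043864] ((547.0675048828125, 259.5530700683594), 9.969096183776855) 868
[550.18039888 258.29676015 132.98157925]
```

```bash
python3 -m pendant '[-3,1,-25,0,60,0,0,-25,0,60,0,0,-20,0,60,0,0,-2,0,60,0,0,0,0,10,0,0,0,0,10,0,0,0,0,10,0,0,0,0,10,0,0,0,0,10,0,0,0,0,10]' 35
python3 - <<'E'
from h import *
s,W=shot("wrist","w3")
a=sensors.sense(); print(a['tool_pos'],a['tcp_rot'],a['joint_pos'])
E
```

```text
time: 2.75
tool_pos: [553.0, 263.6, 74.1]
tcp_rot: [178.4, -0.3, 106.7]
ft_force: [1.0, 0.0, -7.1]
finger_gap: 18.4
[553.04664794 263.57980213  74.0977994 ] [178.41217507  -0.25899298 106.66988072] [20.59903415 15.04311305 93.65936951  0.15940048 69.69574535  3.87951934]
```

View pics/w3.png

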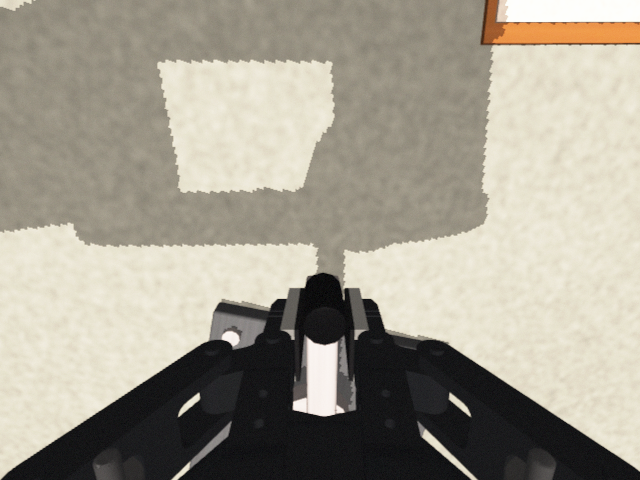

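```bash
python3 -m pendant '[0,0,0,0,45,0,0,0,0,45,0,0,0,0,45]' ;  python3 -m pendant '[-4,-4,-8,0,45,0,0,-4,0,45,0,0,0,0,45]'
python3 - <<'E'
from h import *
s,W=shot("wrist","w4")
a=sensors.sense(); print(a['tool_pos'],a['tcp_rot'],a['joint_pos'])
x,y,z=W[...,0],W[...,1],W[...,2]
m=(z>84)&(z<93)&(x>500)&(x<620)&(y>200)&(y<300);t=W[m]
print("knob",t.mean(0),cv2.minEnclosingCircle(t[:,:2].astype(np.float32)),m.sum())
E
```

```text
time: 3.05
tool_pos: [554.9, 264.1, 76.9]
tcp_rot: [178.2, -0.3, 106.7]
ft_force: [-0.4, -0.2, 0.2]
finger_gap: 44.8
time: 3.3
tool_pos: [552.6, 260.5, 66.7]
tcp_rot: [177.9, -0.3, 106.7]
ft_force: [0.0, 0.1, 0.3]
finger_gap: 44.8
[552.47832417 260.41411313  66.75025971] [177.90111016  -0.28022321 106.66965148] [20.34156294 14.81951365 94.77494611  0.15614247 68.29308105  3.62196859]
knob [550.73549444 263.84441891  88.73695177] ((548.9546508789062, 266.7420654296875), 36.24055862426758) 2828
```

View pics/w4.png

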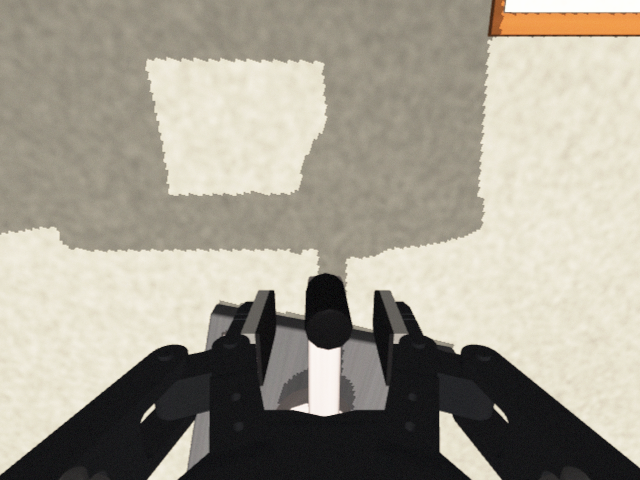

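```bash
python3 -m pendant '[-5,0,-3,0,10,0,0,-1,0,10,0,0,-1,0,10,0,0,-1,0,10]' 35;  python3 -m pendant '[-10,-4,0,0.105,10,-9.6,-5,0,0.105,10,-9,-6,0,0.105,10,-8.3,-7,0,0.105,10]';  python3 - <<'E'
from h import *
s,W=shot("scene","s5")
a=sensors.sense(); print(a['tool_pos'],a['tcp_rot'],a['joint_pos'],a['ft_force'])
cv2.imwrite("pics/s5.png",cv2.resize(s["frame"][200:340,290:500],None,fx=3.8,fy=3.8))
E
```

```text
time: 3.68
tool_pos: [548.6, 260.9, 63.1]
tcp_rot: [177.7, -0.3, 106.7]
ft_force: [-2.5, -2.5, 8.0]
finger_gap: 19.0
time: 4.02
tool_pos: [511.0, 238.8, 63.2]
tcp_rot: [177.7, -0.3, 131.5]
ft_force: [2.1, -1.9, 0.7]
finger_gap: 18.6
[509.89639819 237.66593717  63.10264635] [177.79163458  -0.27896483 131.9690566 ] [ 19.04102569   8.20756087 102.78811685   1.21263699  67.0834039
 -23.37613333] [-3.39415484 -1.77146002  5.96304831]
```

View pics/s5.png

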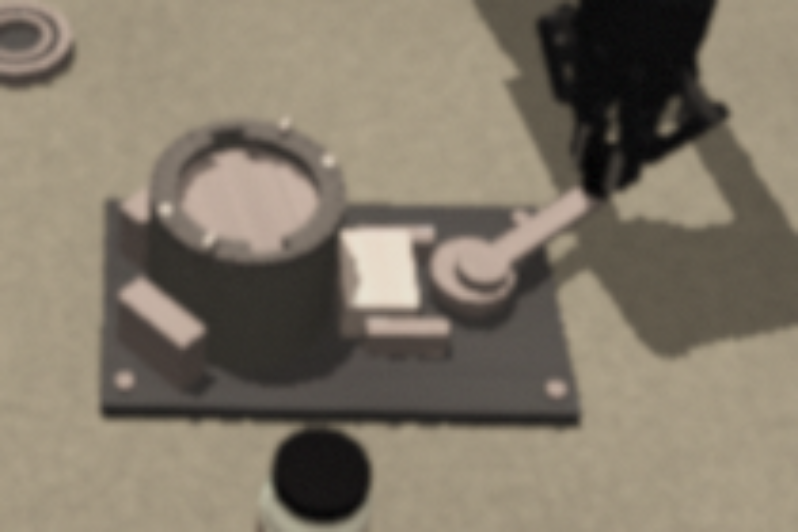

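The lever follows the gripped knob, now at about (600,190) in the crop. I'll continue the arc.

```bash
python3 -m pendant '[-7.3,-8,0,0.105,10,-6.6,-8.7,0,0.105,10,-5.8,-9.3,0,0.105,10,-4.6,-9.9,0,0.105,10,-3.6,-10.3,0,0.105,10,-2.5,-10.7,0,0.105,10]'
python3 - <<'E'
from h import *
a=sensors.sense(); print(a['tool_pos'],a['tcp_rot'],a['ft_force'])
d=a['tool_pos'][:2]-[583.5,158.8];print(np.hypot(*d),np.degrees(np.arctan2(d[1],d[0])))
E
```

```text
time: 4.57
tool_pos: [477.8, 178.2, 63.2]
tcp_rot: [177.9, -0.2, 169.3]
ft_force: [5.5, -1.2, -3.6]
finger_gap: 19.1
[477.82190991 178.24737257  63.20266927] [177.89300272  -0.19453149 169.32914919] [ 5.48546761 -1.1907527  -3.55213007]
107.45258966266829 169.57282589787005
```

```bash
python3 -m pendant '[-1,-11,0,0.1,10,0.3,-11,0,0.1,10,0.6,-8,0,0.05,10,0,-6,0,0,10]'
python3 - <<'E'
from h import *
a=sensors.sense(); print(a['tool_pos'],a['tcp_rot'],a['ft_force'])
d=a['tool_pos'][:2]-[583.5,158.8];print(np.hypot(*d),np.degrees(np.arctan2(d[1],d[0])))
E
python3 -m pendant '[0,-7,0,0,10,0,-7,0,0,10]'
python3 - <<'E'
from h import *
s,W=shot("scene","s6")
a=sensors.sense(); print(a['tool_pos'],a['tcp_rot'],a['ft_force'])
d=a['tool_pos'][:2]-[583.5,158.8];print(np.hypot(*d),np.degrees(np.arctan2(d[1],d[0])))
cv2.imwrite("pics/s6.png",cv2.resize(s["frame"][200:340,290:500],None,fx=3.8,fy=3.8))
E
```

```text
time: 4.9
tool_pos: [477.1, 153.3, 63.5]
tcp_rot: [176.5, 0.1, -175.4]
ft_force: [6.2, 44.2, -15.5]
finger_gap: 19.0
[477.10866095 153.27912061  63.51625643] [ 1.76484909e+02  5.40129200e-02 -1.75439730e+02] [  6.15657983  44.21600297 -15.52924187]
106.5344880016693 -177.02946106742226
time: 5.07
tool_pos: [477.2, 153.6, 63.5]
tcp_rot: [175.0, 0.3, -175.4]
ft_force: [11.8, 44.6, -21.2]
finger_gap: 18.6
[477.21415302 153.64469757  63.31386619] [ 174.99368114    0.36746844 -175.40113855] [  7.64530124  43.54601821 -15.23823324]
106.41080025653548 -177.22309445178968
```

View pics/s6.png

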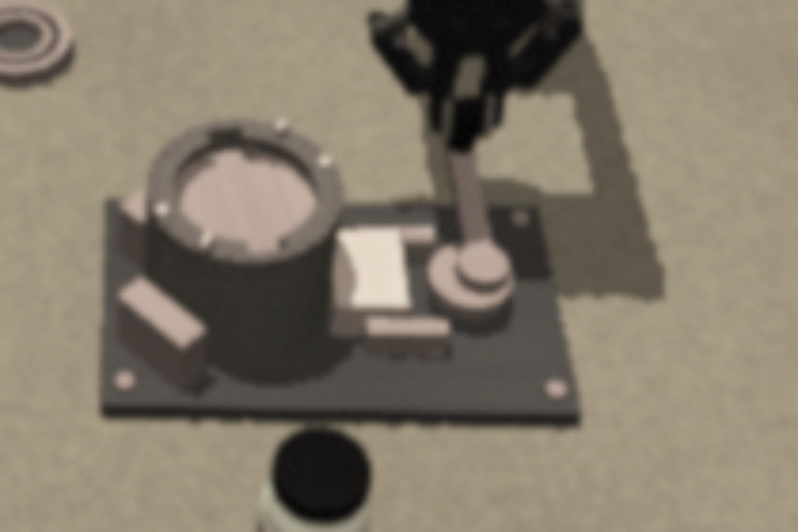

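```bash
python3 -m pendant '[0,2,0,0,45,0,0,0,0,45,0,0,0,0,45]';python3 -m pendant '[0,0,25,0,45,0,0,30,0,45,0,0,30,0,45]'; python3 -m pendant '[0,0,30,0,45,0,0,30,0,45,0,0,20,0,45,0,0,0,0,45]'
```

```text
time: 5.37
tool_pos: [476.4, 159.6, 62.8]
tcp_rot: [174.7, 0.4, -175.3]
ft_force: [0.2, 0.1, 0.4]
finger_gap: 45.0
time: 5.62
tool_pos: [469.4, 157.3, 141.5]
tcp_rot: [174.9, -0.6, -175.4]
ft_force: [0.9, 0.4, 0.3]
finger_gap: 45.1
time: 5.95
tool_pos: [471.3, 155.1, 231.8]
tcp_rot: [175.1, -0.2, -175.6]
ft_force: [0.7, 0.3, 1.3]
finger_gap: 45.2
```

The lever is at its stop, but pushing on it left a 5° tool tilt that rows can't command away. I'll take it out by pressing the closed fingertips against the bolted plate's -x edge in the opposite sense.

```bash
python3 -m pendant '[1,-5,-5,-0.122,0,1,-5,-5,-0.122,0,1,-5,-5,-0.122,0,1,-5,-5,-0.122,0,0,-6,-5,-0.122,0,0,-6,-5,-0.122,0,0,-6,-5,-0.122,0,0,-6,-5,-0.122,0,0,-6,-5,-0.122,0,0,-6,-5,-0.122,0,0,-7,-5,-0.122,0,0,-7,-5,-0.122,0]'; python3 -m pendant '[0,0,-10,-0.122,0,0,0,-20,0,0]'
```

```text
time: 6.95
tool_pos: [475.2, 76.0, 166.6]
tcp_rot: [175.5, 0.3, 98.5]
ft_force: [0.7, 0.4, -0.0]
finger_gap: 0.2
time: 7.12
tool_pos: [476.6, 73.8, 137.6]
tcp_rot: [175.3, 0.4, 90.8]
ft_force: [1.2, 0.2, -0.5]
finger_gap: -0.1
```

```bash
python3 -m pendant '[0,8,-35,0,0,0,2,-35,0,0,0,0,-30,0,0,0,0,-20,0,0,0,0,0,0,0]'
```

```text
time: 7.53
tool_pos: [472.6, 81.0, 8.4]
tcp_rot: [175.5, 0.6, 90.4]
ft_force: [-0.6, -0.2, 0.5]
finger_gap: 0.2
```

```bash
python3 -m pendant '[8,0,0,0,0,6,0,0,0,0,6,0,0,0,0]';python3 -m pendant '[6,0,0,0,0,6,0,0,0,0]'
```

```text
time: 7.78
tool_pos: [489.7, 79.8, 6.5]
tcp_rot: [175.9, 0.7, 90.4]
ft_force: [-0.3, 1.0, 0.8]
finger_gap: -0.4
time: 7.95
tool_pos: [492.7, 79.7, 5.6]
tcp_rot: [177.2, 0.7, 90.4]
ft_force: [-52.7, -0.0, 50.9]
finger_gap: -0.2
```

```bash
python3 -m pendant '[4,0,3,0,0,5,0,1,0,0]';python3 -m pendant '[5,0,1,0,0]'
```

```text
time: 8.12
tool_pos: [495.7, 79.7, 9.0]
tcp_rot: [178.1, 0.7, 90.4]
ft_force: [0.4, 0.7, -0.2]
finger_gap: -0.0
time: 8.2
tool_pos: [496.5, 79.7, 8.7]
tcp_rot: [178.6, 0.8, 90.4]
ft_force: [-27.7, 1.1, 7.7]
finger_gap: 0.0
```

```bash
python3 -m pendant '[5,0,0,0,0]';python3 -m pendant '[5,0,0,0,0,3,0,0,0,0]'
```

```text
time: 8.28
tool_pos: [496.7, 79.6, 8.1]
tcp_rot: [179.3, 0.8, 90.4]
ft_force: [-37.6, -1.5, 38.7]
finger_gap: 0.0
time: 8.45
tool_pos: [496.1, 79.6, 8.5]
tcp_rot: [-179.5, 0.8, 90.5]
ft_force: [-13.8, -0.2, 9.8]
finger_gap: -0.1
```

Tilt is now 0.9° at most. Backing off and lifting, then a check of the lever and fixture from the side.

```bash
python3 -m pendant '[-10,0,0,0,0,-8,0,0,0,0,0,0,35,0,0,0,0,35,0,0,0,0,35,0,0,0,0,35,0,0,0,0,35,0,0,0,0,30,0,60,0,-20,0,0,60,0,0,0,0,60]'
python3 - <<'E'
from h import *
a=sensors.sense(); print(a['tool_pos'],a['tcp_rot'],a['joint_pos'])
for n in ("side","scene"):
    s,W=shot(n)
    x,y,z=W[...,0],W[...,1],W[...,2]
    big=s["frame"][230:320,310:480] if n=="scene" else s["frame"][155:270,255:370]
    cv2.imwrite(f"pics/crop7_{n}.png",cv2.resize(big,None,fx=4.5,fy=4.5,interpolation=2))
    m=(x>500)&(x<720)&(y>-80)&(y<110)&(z>113)&(z<123); P=W[m]
    from scipy.optimize import least_squares
    f=least_squares(lambda p:np.hypot(P[:,0]-p[0],P[:,1]-p[1])-50,[600,20],loss='soft_l1').x; print(" rim",f,len(P),P.mean(0))
E
```

```text
time: 9.28
tool_pos: [479.8, 58.3, 233.0]
tcp_rot: [179.6, 0.9, 90.5]
ft_force: [-0.1, -1.2, 0.1]
finger_gap: 35.6
[479.8068518   58.30170035 232.97753738] [179.59702022   0.90714716  90.4977831 ] [  1.5408392  -11.24032423 103.39857939  -0.91521336  87.45561961
   1.0774151 ]
 rim [591.82067175   6.38245377] 592 [591.09136342   4.59360913 117.49613563]
 rim [595.30435409   9.83130243] 803 [596.56686342  10.23040797 118.23088695]
```

View pics/crop7_side.png

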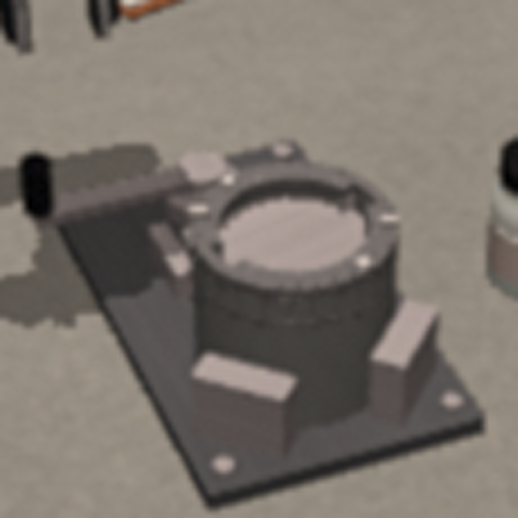

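View pics/crop7_scene.png

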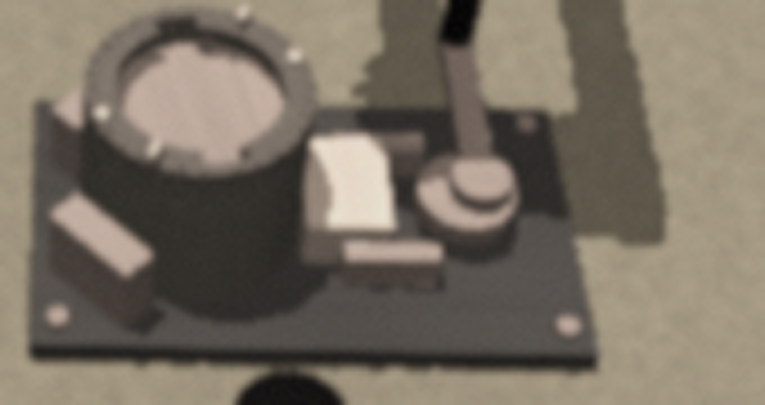

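The lever lies along -x, with the knob at (36,185) in the side crop, and the jaw is against the pot. Next is a wrist look at the rim gaps, on the way to the lid.

```bash
python3 -m pendant '[28,-22,10,0,60,28,-22,10,0,60,28,-22,10,0,60,28,-23,10,0,60,0,0,0,0,60,0,0,0,0,60]'
python3 - <<'E'
from h import *
a=sensors.sense(); print(a['tool_pos'],a['tcp_rot'])
s,W=shot("wrist","w8")
x,y,z=W[...,0],W[...,1],W[...,2]
m=(z>110)&(z<128)&(x>500)&(x<700)&(y>-80)&(y<110); print(m.sum(),W[m].mean(0))
np.savez("/tmp/w8.npz",W=W,f=s["frame"],view=s["view"],k=[s["fx"],s["fy"],s["cx"],s["cy"]])
E
```

```text
time: 9.88
tool_pos: [591.4, -29.6, 263.8]
tcp_rot: [-179.6, 0.6, 90.6]
ft_force: [0.6, -0.4, 0.7]
finger_gap: 60.0
[591.35545339 -29.57535471 263.80620253] [-179.60989125    0.6271737    90.62966392]
7243 [591.19960723  12.90403372 119.333857  ]
```

View pics/w8.png

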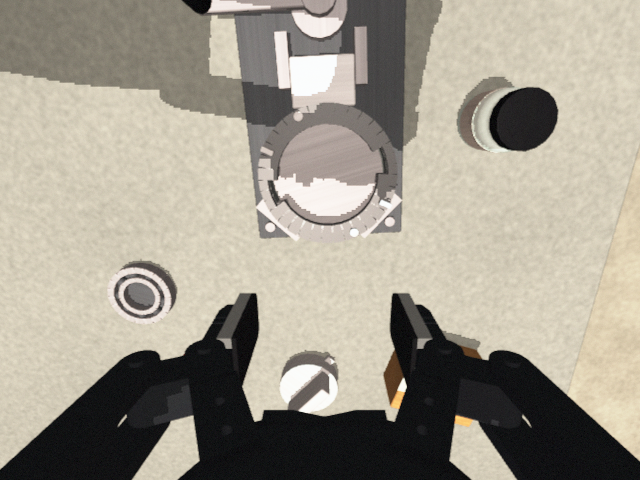

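Run:
```python
import cv2
f=cv2.imread("pics/w8.png"); cv2.imwrite("pics/w8c.png",cv2.resize(f[95:250,245:415],None,fx=3.8,fy=3.8,interpolation=2))
```

```text
(no output)
```

View pics/w8c.png

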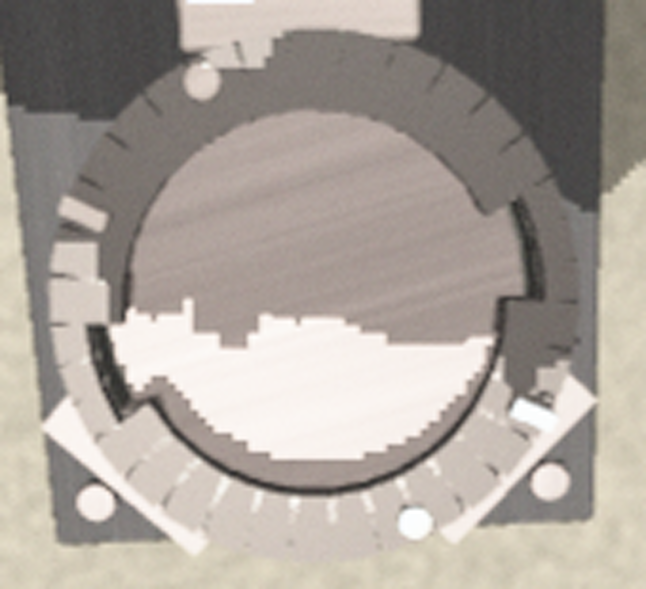

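The crop shows gaps at (525,250) and (115,370), fins at (83,212) and (533,412), and buttons at (202,82) and (415,522). I'll turn these into the pot's centre and yaw.

Run:
```python
import numpy as np
d=np.load("/tmp/w8.npz"); fx,fy,cx,cy=d["k"]; I=np.linalg.inv(d["view"])
def ray(u,v,z):
    r=I[:3,:3]@[(u-cx)/fx,(v-cy)/fy,1]; o=I[:3,3]; return (o+r*(z-o[2])/r[2])[:2]
c=lambda u,v,z: ray(245+u/3.8,95+v/3.8,z)
f1,f2=c(83,212,125),c(533,412,125); b1,b2=c(202,82,121),c(415,522,121)
g1,g2=c(527,250,118),c(110,370,118)
for n,a,b,o in(("fin",f2,f1,.7),("btn",b2,b1,1.4),("gap",g1,g2,0)):
    v=a-b; print(n,(a+b)/2,np.hypot(*v)/2,"potyaw deg",np.degrees(np.arctan2(v[1],v[0])+o))
W=d["W"]; m=(abs(W[...,2]-119)<3)&(abs(W[...,0]-592)<70)&(abs(W[...,1]-8)<70)
import cv2
P=W[m][:,:2]; print(cv2.minEnclosingCircle(P.astype(np.float32)))
# scene/side estimates of lid from side
t=W[(abs(W[...,2]-60)<4)&(abs(W[...,0]-571)<60)&(abs(W[...,1]+293)<60)]; print(t.mean(0),cv2.minAreaRect(t[:,:2].astype(np.float32)))
```

```text
fin [591.74481733   9.74822228] 53.041840013626455 potyaw deg 16.927141865549952
btn [591.96293202   9.34585455] 53.07892274977722 potyaw deg 16.925523466460223
gap [592.2272364    9.48010348] 47.8242565278812 potyaw deg 16.61055424750508
((591.145751953125, 9.451449394226074), 58.32640075683594)
[ 577.97007016 -280.01113275   60.63571996] ((575.9402465820312, -284.4638366699219), (51.5523681640625, 14.662398338317871), 49.04531478881836)
```

```bash
python3 -m pendant '[-5,-33,-5,-0.092,70,-5,-33,-5,-0.092,70,-5,-33,-5,-0.092,70,-5,-33,-5,-0.092,70,-5,-33,-5,-0.092,70,-5,-33,-5,-0.092,70,-5,-33,-5,-0.092,70,-5,-33,-5,-0.092,70,-6,-30,0,0,70,0,0,0,0,70,0,0,0,0,70]'
python3 - <<'E'
from h import *
a=sensors.sense(); print(a['tool_pos'],a['tcp_rot'],a['joint_pos'])
s,W=shot("wrist","w9")
x,y,z=W[...,0],W[...,1],W[...,2]
t=W[(abs(z-60)<3.5)&(abs(x-571)<60)&(abs(y+293)<60)&(s["frame"].min(-1)>90)]; print(t.mean(0),cv2.minAreaRect(t[:,:2].astype(np.float32)),len(t))
t=W[(abs(z-24)<3.5)&(abs(x-571)<60)&(abs(y+293)<60)]; print(t.mean(0),cv2.minEnclosingCircle(t[:,:2].astype(np.float32)),len(t))
E
```

```text
time: 10.85
tool_pos: [534.7, -318.3, 214.3]
tcp_rot: [-179.1, 0.5, 47.2]
ft_force: [1.0, -0.2, 0.9]
finger_gap: 70.3
[ 534.694879   -318.33371535  214.34466132] [-179.05928922    0.50008149   47.18609852] [-35.26833016  12.33972222  81.61197084  -0.372652    87.04662225
   7.57211938]
[ 570.63285087 -291.2076118    61.30753724] ((569.4412231445312, -292.309814453125), (71.40585327148438, 13.6715087890625), 48.1701774597168) 1375
[ 570.42157945 -291.29056639   25.48580766] ((569.27587890625, -292.6710510253906), 39.8621711730957) 4159
```

View pics/w9.png

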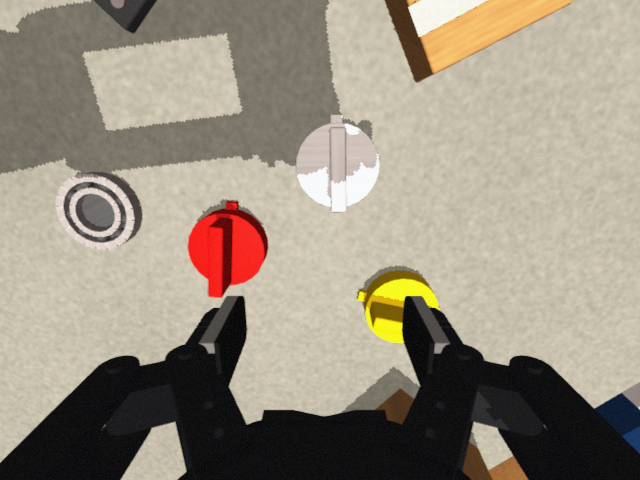

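Lid at (338,165) in the wrist view, which gives (569.3,-292.5) with the bar at 48.3°. Moving down over it.

```bash
python3 -m pendant '[17,13,-30,0.02,45,17,13,-30,0,45,0,0,-30,0,45,0,0,-20,0,45,0,0,0,0,45]'
python3 - <<'E'
from h import *
a=sensors.sense(); print(a['tool_pos'],a['tcp_rot'])
s,W=shot("wrist","w10")
E
```

```text
time: 11.32
tool_pos: [572.4, -283.3, 105.0]
tcp_rot: [-179.5, 0.4, 48.9]
ft_force: [-0.4, 0.4, -0.1]
finger_gap: 45.2
[ 572.43827043 -283.25397916  105.02709261] [-179.50116606    0.38403777   48.89276561]
```

View pics/w10.png

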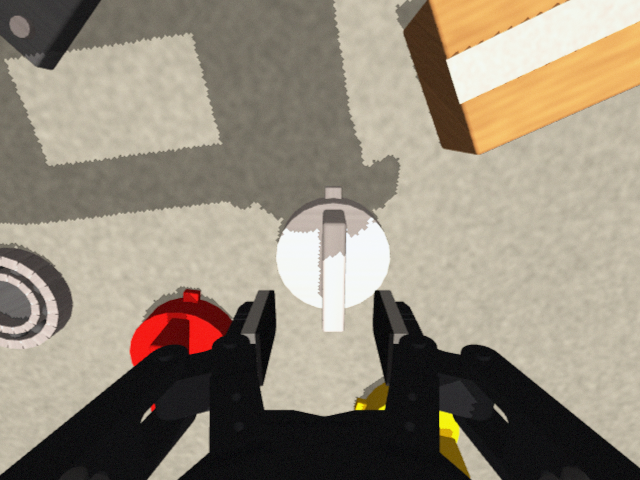

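```bash
python3 -m pendant '[-3,-9,-20,0,45,0,0,-20,0,45,0,0,-15,0,45,0,0,-10,0,45,0,0,0,0,45]'
```

```text
time: 11.78
tool_pos: [575.2, -290.5, 49.7]
tcp_rot: [179.8, 0.2, 49.3]
ft_force: [-0.1, 1.0, -0.5]
finger_gap: 45.1
```

```bash
python3 -m pendant '[-6,-2,-12,-0.01,45,-1,0,-9,0,45,0,0,0,0,45]'
```

```text
time: 12.03
tool_pos: [569.6, -293.2, 30.5]
tcp_rot: [179.5, 0.2, 48.7]
ft_force: [-0.1, 0.3, 0.1]
finger_gap: 45.0
```

```bash
python3 -m pendant '[0,0,-3,0,30,0,0,0,0,5,0,0,0,0,5,0,0,0,0,5,0,0,0,0,5]' 70
python3 - <<'E'
from h import *
a=sensors.sense(); print(a['tool_pos'],a['tcp_rot'],a['ft_force'])
s,W=shot("wrist","w11")
s,W=shot("side"); cv2.imwrite("pics/s11.png",cv2.resize(s["frame"][250:370,280:440],None,fx=5,fy=5,interpolation=2))
E
```

```text
time: 12.45
tool_pos: [570.0, -293.9, 28.5]
tcp_rot: [179.4, 0.2, 48.6]
ft_force: [-0.3, -0.1, -2.6]
finger_gap: 12.8
[ 569.97319701 -293.90412412   28.48127093] [1.79436047e+02 1.72389142e-01 4.86368688e+01] [-0.27980867 -0.12060175 -2.57034233]
```

View pics/w11.png

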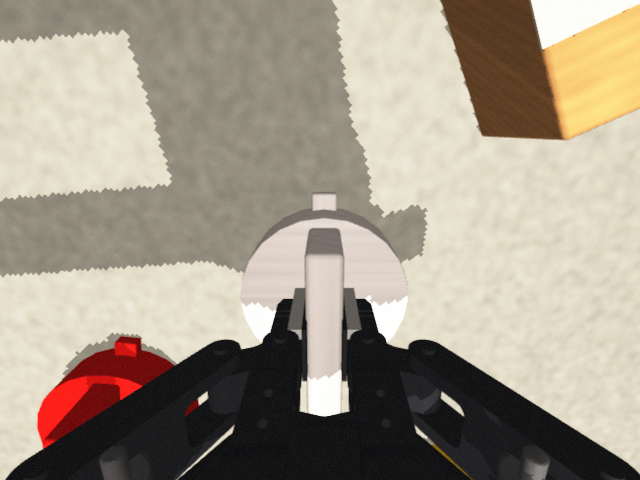

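View pics/s11.png

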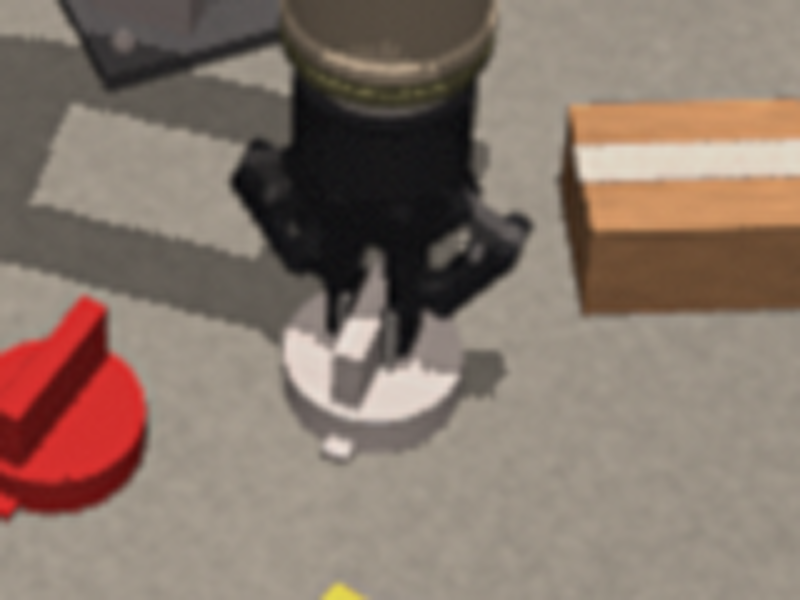

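```bash
python3 -m pendant '[0,0,15,0,5,0,0,30,0,5,0,0,35,0,5,0,0,35,0,5,0,0,35,0,5,0,0,30,0,5,0,0,0,0,5]'; python3 -m pendant '[2,30,0,-0.061,5,2,34,0,-0.061,5,2,34,0,-0.061,5,2,34,0,-0.061,5,2,34,0,-0.061,5,2,34,0,-0.061,5,3,34,0,-0.061,5,3,30,0,-0.061,5,2,25,0,-0.061,5,0,0,0,0,5,0,0,0,0,5]'
```

```text
time: 13.13
tool_pos: [563.7, -289.8, 209.7]
tcp_rot: [-179.8, 0.3, 48.7]
ft_force: [0.8, -0.2, -1.0]
finger_gap: 13.0
time: 14.05
tool_pos: [581.9, 9.7, 210.3]
tcp_rot: [179.8, 0.3, 15.4]
ft_force: [-0.1, -0.4, -2.1]
finger_gap: 12.8
```

```bash
python3 -m pendant '[10,0,-10,0.026,5,0,0,-10,0,5,0,0,0,0,5]'
python3 - <<'E'
from h import *
a=sensors.sense(); print(a['tool_pos'],a['tcp_rot'],a['ft_force'])
s,W=shot("wrist","w12")
np.savez("/tmp/w12.npz",W=W,f=s["frame"],view=s["view"],k=[s["fx"],s["fy"],s["cx"],s["cy"]])
for n in("side","scene"):
    s,W=shot(n); f=s["frame"][200:300,300:420] if n=="scene" else s["frame"][130:260,250:390]
    cv2.imwrite(f"pics/{n}12.png",cv2.resize(f,None,fx=4.5,fy=4.5,interpolation=2))
E
```

```text
time: 14.3
tool_pos: [591.8, 8.9, 189.1]
tcp_rot: [179.8, 0.3, 17.1]
ft_force: [-0.2, 0.7, -1.9]
finger_gap: 12.9
[591.8274784    8.91325836 189.1287398 ] [179.81146397   0.34829817  17.11249951] [-0.24930733  0.72955136 -1.89277836]
```

View pics/w12.png

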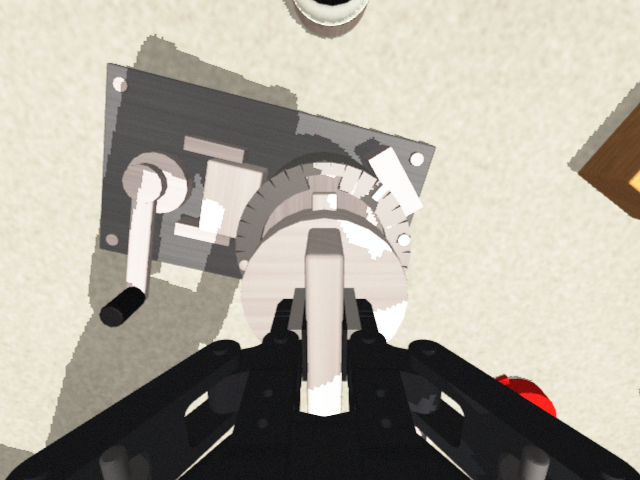

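View pics/side12.png

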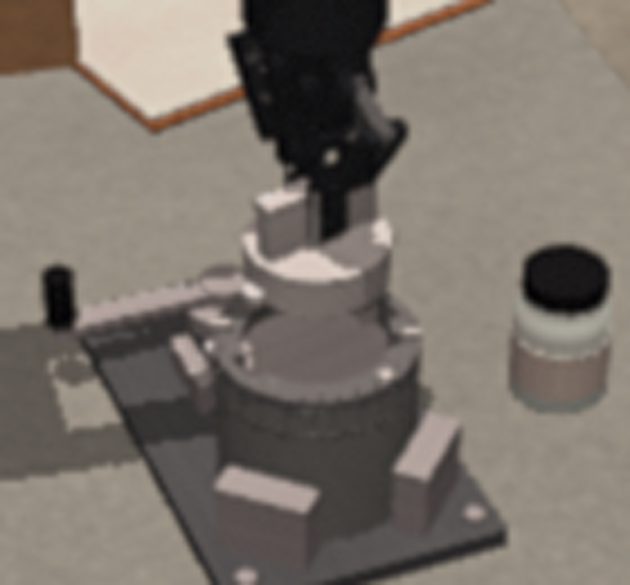

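View pics/scene12.png

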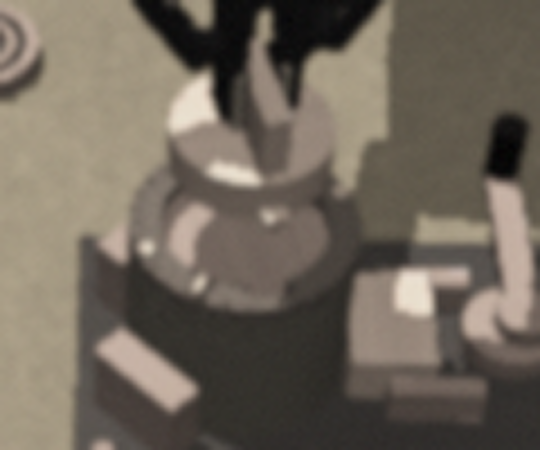

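Run:
```python
from h import *
from scipy.optimize import least_squares
d=np.load("/tmp/w12.npz"); W=d["W"]; fx,fy,cx,cy=d["k"]; I=np.linalg.inv(d["view"])
x,y,z=W[...,0],W[...,1],W[...,2]
m=(abs(z-185)<4)&(np.hypot(x-592,y-9)<60)
t=W[m]; print(t.mean(0),t[:,2].std(), "tilt fit",np.linalg.lstsq(np.c_[t[:,:2]-t[:,:2].mean(0),np.ones(len(t))],t[:,2],rcond=None)[0])
h=cv2.convexHull(t[:,:2].astype(np.float32))[:,0]
ang=np.degrees(np.arctan2(h[:,1]-9,h[:,0]-592)); 
h=h[abs((ang-17+180)%360-180)<80]
print(len(h),least_squares(lambda p:np.hypot(h[:,0]-p[0],h[:,1]-p[1])-40,[592,9],loss='soft_l1').x, least_squares(lambda p:np.hypot(h[:,0]-p[0],h[:,1]-p[1])-p[2],[592,9,40],loss='soft_l1').x)
m=(abs(z-221)<5)&(np.hypot(x-592,y-9)<45); t=W[m]; print("bar",t.mean(0),cv2.minAreaRect(t[:,:2].astype(np.float32)))
def ray(u,v,zz):
    r=I[:3,:3]@[(u-cx)/fx,(v-cy)/fy,1]; o=I[:3,3]; return (o+r*(zz-o[2])/r[2])[:2]
cv2.imwrite("pics/w12c.png",cv2.resize(d["f"][140:300,220:430],None,fx=3.8,fy=3.8,interpolation=2))
for n,u,v,zz in(("btn",404,240,121),("fin",378,188,125),("btn2",243,267,121)): 
    p=ray(u,v,zz); print(n,p, np.hypot(*(p-[591.8,9.5])),np.degrees(np.arctan2(*(p-[591.8,9.5])[::-1])))
m=(abs(z-119)<4)&(np.hypot(x-592,y-9)<62)&(np.hypot(x-592,y-9)>40); h=cv2.convexHull(W[m][:,:2].astype(np.float32))[:,0]
ang=np.degrees(np.arctan2(h[:,1]-9,h[:,0]-592)); h=h[abs((ang-17+180)%360-180)<70]
print("rim",least_squares(lambda p:np.hypot(h[:,0]-p[0],h[:,1]-p[1])-58,[592,9],loss='soft_l1').x,len(h))
```

```text
[604.76347396  13.68028142 186.57915065] 0.8299207157617793 tilt fit [-1.16271886e-02 -5.68953669e-03  1.86579151e+02]
31 [591.95909617   9.78434312] [592.49397553   9.91536603  39.56096459]
bar [597.7023025   11.48031775 222.25424123] ((594.2525024414062, 9.096824645996094), (69.18614196777344, 38.06089782714844), 36.06747817993164)
btn [615.01468864 -38.20454435] 53.05323100937464 -64.05083611908788
fin [642.52072811  -9.59886791] 54.197407824551185 -20.63384296331624
btn2 [565.75793091  57.841523  ] 54.90985529734608 118.31179727356002
rim [591.51168208  10.09119443] 45
```

View pics/w12c.png

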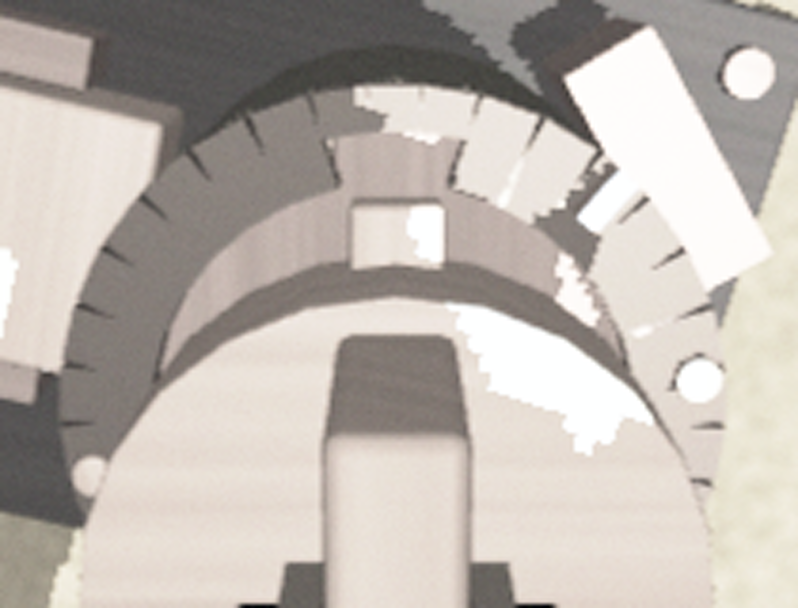

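The lug at crop (397,235) lines up with the gap at (397,160), and the lid and pot centres agree within 1 mm. Descending.

```bash
python3 -m pendant '[0,0,-12,0,5,0,0,-12,0,5,0,0,-6,0,5,0,0,0,0,5]'
```

```text
time: 14.78
tool_pos: [593.0, 7.1, 160.4]
tcp_rot: [179.7, 0.0, 16.9]
ft_force: [-0.8, -0.3, -2.9]
finger_gap: 12.7
```

```bash
python3 -m pendant '[-1.4,1.8,-5,0,5,0,0,-3,0,5,0,0,0,0,5]'
python3 - <<'E'
from h import *
s,W=shot("wrist"); cv2.imwrite("pics/w13c.png",cv2.resize(s["frame"][140:300,220:430],None,fx=3.8,fy=3.8,interpolation=2))
E
```

```text
time: 15.03
tool_pos: [590.7, 9.0, 150.5]
tcp_rot: [179.7, 0.1, 16.9]
ft_force: [-0.6, -0.1, -1.8]
finger_gap: 12.6
```

View pics/w13c.png

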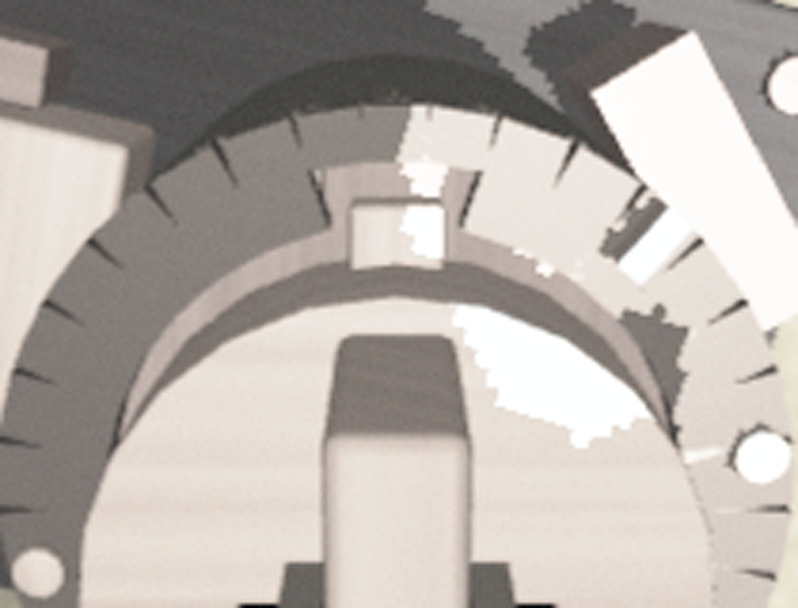

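```bash
python3 -m pendant '[0.8,0,-4,0,5,-0.2,0,-4,0,5,-0.2,0,-4,0,5]'
```

```text
time: 15.33
tool_pos: [592.5, 9.1, 139.8]
tcp_rot: [179.7, -0.0, 16.9]
ft_force: [0.2, -0.0, -1.7]
finger_gap: 12.9
```

```bash
python3 -m pendant '[-0.8,0,-5,0,5,-0.2,0,-4,0,5,0,0,-2,0,5]'
```

```text
time: 15.58
tool_pos: [591.6, 9.1, 127.7]
tcp_rot: [179.7, -0.1, 16.9]
ft_force: [-3.7, -1.1, 21.4]
finger_gap: 13.3
```

```bash
python3 -m pendant '[0,0,0,-0.1,5,0,0,0,-0.1,5,0,0,0,-0.1,5]' 90
```

```text
time: 15.83
tool_pos: [591.7, 9.5, 128.1]
tcp_rot: [179.7, -0.1, -0.7]
ft_force: [0.4, 2.0, -2.7]
finger_gap: 12.9
```

```bash
python3 -m pendant '[0,0,-0.3,-0.1,5,0,0,-0.3,-0.1,5,0,0,-0.2,-0.1,5]'
python3 - <<'E'
from h import *
s,W=shot("wrist","w14")
a=sensors.sense(); print(a['tool_pos'],a['tcp_rot'],a['ft_force'],a['wrist_torque'])
E
```

```text
time: 16.08
tool_pos: [591.8, 9.8, 128.1]
tcp_rot: [179.7, -0.1, -18.7]
ft_force: [-0.3, 1.3, 0.2]
finger_gap: 12.9
[591.87091736   9.88020441 128.09345843] [ 1.79723268e+02 -1.08919318e-01 -1.91574179e+01] [-0.99340435  0.18785552  1.01962201] [0.15336796 0.16328603 0.03774866]
```

View pics/w14.png

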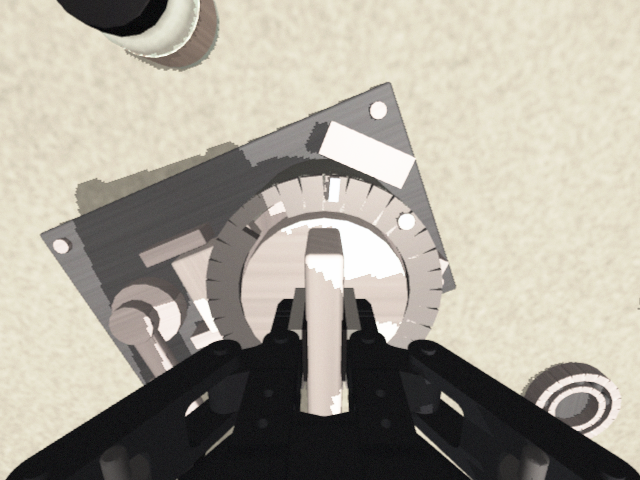

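The fin is at (334,190) and the bar end at (324,240), so there are a few degrees left to turn.

```bash
python3 -m pendant '[0,0,-0.5,-0.06,5,0,0,-0.3,0,5,0,0,-0.3,0,5,0,0,0,0,5]'
python3 - <<'E'
from h import *
s,W=shot("wrist"); cv2.imwrite("pics/w15.png",cv2.resize(s["frame"][150:300,200:450],None,fx=3.2,fy=3.2,interpolation=2))
for n in("side","scene"):
    s,W=shot(n); f=s["frame"][190:300,300:440] if n=="scene" else s["frame"][130:260,250:390]
    cv2.imwrite(f"pics/{n}15.png",cv2.resize(f,None,fx=4.5,fy=4.5,interpolation=2))
a=sensors.sense(); print(a['tool_pos'],a['tcp_rot'],a['ft_force'],a['wrist_torque'],a['finger_gap'],a['time'])
E
```

```text
time: 16.47
tool_pos: [592.2, 10.0, 128.1]
tcp_rot: [179.7, -0.2, -22.2]
ft_force: [-1.2, 0.3, -0.5]
finger_gap: 12.9
[592.21250176   9.946864   128.03508734] [ 1.79746363e+02 -1.56505119e-01 -2.22404216e+01] [-0.93546128  0.14985207  0.99293617] [0.13287519 0.33207079 0.04365478] 13.02566322462285 16.6167
```

View pics/w15.png

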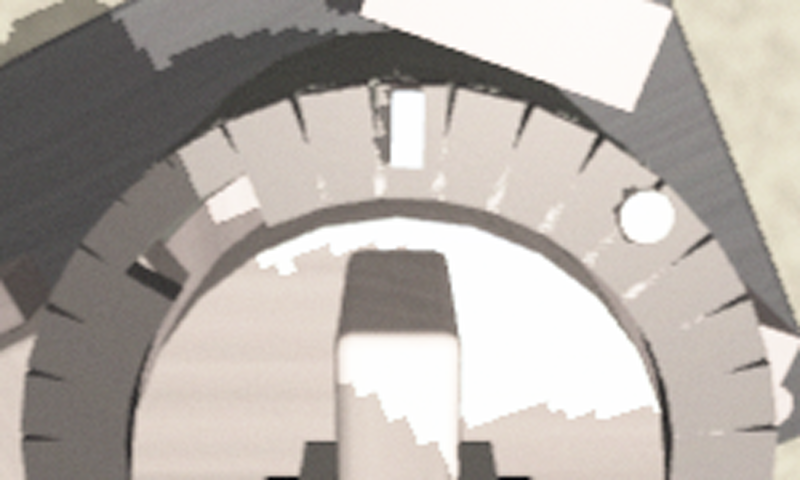

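View pics/side15.png

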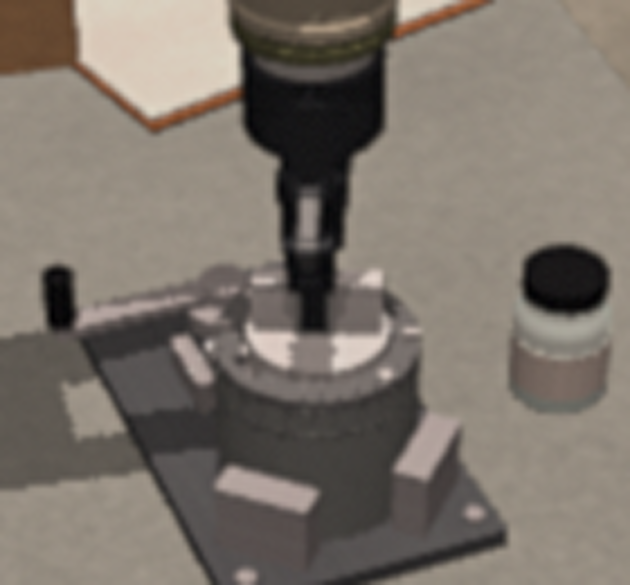

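View pics/scene15.png

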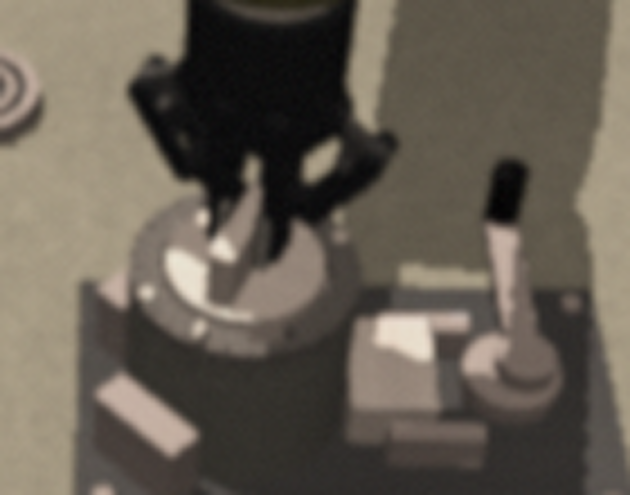

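The bar points at the fin, at crop (407,130) against the bar axis at 397, about 0.68 rad from the gaps. The lid is seated, the lever is locked and the grip is holding, so I'm handing in.

```bash
python3 -c "
from bench import job; print(job.hand_in())"
```

```text
the job is handed in; nothing more can be done
None
```

I locked the cam lever, lowered the lid home into the pot and twisted it to the half-turn. I handed the job in at about 16.6 s with the lid still gripped; no verdict came back.

**Last checks before hand-in:**
- **Lever:** it lies along the fixture's -x. It had stopped solidly against about 44 N of push, and still looked locked in the last scene and side pictures.
- **Lid height:** the lid's origin is about 84.5 mm above the pot's. That is worked out from the tool height, not measured on the lid itself. The floor pushed back with about 21 N on the way in, and the plug stands slightly above the rim.
- **Twist:** about 0.68 rad clockwise from the gaps, with the bar pointing at the fin within about 1 to 2°. It did not reach the click.
- **Grip:** set to 90 N, with the opening reading 13 mm on the 14 mm bar, so the lid is held. Contact force on the fingers was not measured directly.
- **Pot:** it moved about 2 to 3 mm during clamping and stays upright.
- **Bystanders:** I never touched the carton, jar, bearing or the red and yellow look-alikes. I did not measure their positions again at the end.

**What went wrong and was mended:** pushing the lever against its stop tilted the tool by about 5°. I pressed the closed fingertips against the fixture plate's edge to bring it back to under 1°; total force there reached about 73 N, under the 120 N wrist limit.

**Measurements that disagreed:** the cameras differed by about 3 mm on the pot's position. I relied on the wrist camera, which matched the known fin and button radius to within 0.1 mm.

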